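# Muddler poised over the ice pick

## Robot

A 7-joint arm with a two-finger parallel gripper is mounted at the origin on the work surface. World frame = base frame: x ahead of the robot, y to its left, z up, the work surface at z = 0. Lengths are in mm, angles in rad, forces in N, time in s.
With the tool pointing down it reaches from about 400 to 875 mm from the base axis. Payload 4.4 kg.
Tool frame: the origin (TCP) lies at the very end of the fingers, on their centre line; the grasp point (between the pads) lies 19 mm behind it; z points along the fingers, y is the line along which they close (so a half turn about z gives the same grasp; the last joint's range is limited). The gripper opens to 85 mm and grips with 20 to 120 N. Pads are 22 mm wide; open, the fingers measure 114 mm over their backs; the gripper's body (76 mm by 85 mm) begins 54 mm behind the grasp point. The pads swing forward as they close: fully open they stand 13 mm farther back than shut.
Start: joints at [-1.192, 0.628, 0.038, 1.517, -0.027, 0.996, -0.02], TCP at [279.66, 586.778, 231.313] pointing down, gripper open.
Joint ranges: [-3.06, 3.06], [-0.37, 2.12], [-1.25, 1.32], [0.18, 2.47], [-1.1, 4.24], [0.23, 1.98], [-2.94, 2.94]. Speed limits (rad/s): [2.57, 2.57, 3.14, 3.14, 3.14, 3.14, 3.14].

## Interface

Orientations are given as [roll, pitch, yaw] about the fixed x, y, z axes, in that order (R = Rz(yaw) Ry(pitch) Rx(roll)).
In Python, from cell import ctrl gives the robot as it stands.
- The arm moves only by the tool step_arm, never from a script. Its argument "series" is a list that holds one entry, the list of rows, each a list of 7 numbers: the turn, a rotation vector about the tool's x, y, z as a fraction of full scale, then the shift along the tool's x, y, z as a fraction of full scale, then the closure, from 0 (fully open) to 1 (shut). In form: [[[ax, ay, az, tx, ty, tz, gripper], ...]]. A call has 1 to 12 rows; each row shifts and turns the commanded pose from where the row before left it, along the tool's axes as they then stand; what a row does not reach is not made up. Full scale, the value 1, is 150 mm for a shift and 45 degrees for a turn. A row lasts 1/10 s, in which the tool goes at most 50 mm and 8.59 degrees, less where a joint would pass 70% of its speed; a pose out of reach is approached as far as the arm can. A call with a number of a shift or a turn outside -1 to 1 is refused whole. A call with a gripper value outside its range is refused whole. The fingers move at their own pace and stop on an object; the grip force is fixed at half the most. Time passes only in rows, so rows that do not move let the fingers close. It gives the time, the measured TCP pose, the force, the opening and the grip force at its end, in the units of the state.
- ctrl.read_state(): the state, without advancing time (a new reading comes with each control period).
- ctrl.get_image(name): name is "side" or "top" or "wrist"; returns a dict with "img" (384x512x3 uint8, red, green, blue), "fx", "fy", "cx", "cy" (pixels), "R" (3x3) and "t" (3): a world point X has camera coordinates R X + t. Camera axes: x right, y down, z forward; pixel columns grow to the right and rows downward; lengths in mm; the calibration is good to about 2 mm. A picture is of the moment at which its call begins. There is no depth.
- ctrl.finish_job(): hands the job in; it is judged then, once.
Trained networks look in a picture, given as the dict that the camera call returned (one of the last four; its "shot" number tells which), for a name from the list of things; names that differ only in an ending like _2 or _b are one class to them, and where a whole thing is asked for, a point or a joint stands for the part that bears it (a point fixed in the world has none). Each returns a list of dicts, best first, with "score" (0 to 1); they miss things now and then, are a little off and sometimes report something else, mostly with a low value. They report only what shows in the picture. A call takes as long as a camera call.
- ctrl.recognise(picture, thing): "centre" ([column, row] in pixels, amid what is visible of it).
The state is a dict: "clock": time; "qpos": joint angles; "qd": joint speeds; "tau": joint torques, N m; "eef_pos": TCP position; "tool_rot": TCP orientation; "force": force on the tool from outside, world axes, zero at the start; "torque": the same for the moment, N m; "width": finger opening in mm; "gripper_force": force on a finger pad.
Only numpy, scipy, OpenCV 4.12 (cv2) and the standard library are available. Lean on these libraries where they do the work, as an engineer would, in place of code of your own. Each camera call takes 0.05 s, during which the arm holds its last target. There are 200 camera calls.

## Task

Get ready to split the ice: first slide the tray's drawer in until the pit in the ice block sits right under the fixed ice pick's point, and leave it there. Then pick up the upright bamboo muddler, carry it over the bottle caddy without touching the caddy or its bottles, and finish still holding it upright and motionless, its broad foot centred about a finger's width above the pick's wooden butt and never touching the pick. Leave the shaker, jigger and tumbler where they stand.

Things in the scene. Friction and masses are not known exactly. Their poses are not given: they have to be found in the camera images.
- tray: Clear acrylic ice tray, fixed to the table: open-topped housing 150 (x) x 110 (y) x 49 mm. Origin: centre of its underside, on the table. Its own x axis points from the drawer's front towards the closed back; the drawer slides out along its own -x (roughly towards the robot's right, world -y).
- drawer (a joint): Slide of the tray's drawer, m: 0 is fully shut, grows as it is pulled out along the tray's own -x, stop at 0.11. It starts too far out. About 2 N of friction; it stays where it is left.
- handle (a point): Middle of the drawer's steel bar handle: 10 mm round bar, 90 mm long, level, along the tray's y axis, 45 mm above the table, on two 8 mm standoffs set 80 mm apart. The bar's centre line is 38 mm in front of the white drawer front (6 mm thick, 110 mm wide, top 53 mm above the table); free space on both sides of the bar and below it.
- mark (a point): The dark pit, a 10 mm spot in the middle of the top of the 50 x 50 mm whitish ice block that is frozen fast in the drawer; 54 mm above the table, 144 mm behind the handle bar (along the tray's +x), and it moves with the drawer.
- tip (a point): The point of the fixed ice pick: a vertical 5.6 mm steel needle pointing down, point 62 mm above the table, over the middle line of the drawer. How far along the drawer's path it stands varies.
- butt (a point): Centre of the top face of the same pick's dark wooden butt, straight above the point, 130 mm above the table; flat face 28 mm across.
- pick: The pick's black iron stand, fixed to the table, with the pick clamped in it. Origin: on the pick's axis at table height. The post (14 mm, up to 106 mm high) stands 100 mm from the axis on the side away from the robot, with an arm at 94 to 106 mm height reaching over the tray; only the butt is higher.
- muddler: Bamboo muddler, loose, standing upright on its broad foot; 170 mm tall, about 0.12 kg, round. Foot 38 mm across up to 30 mm, tapering to 26 mm across at 60 mm, then a straight 26 mm shaft to the flat top. Origin: centre of the foot's flat underside; z along the shaft, up.
- caddy: Wooden bottle caddy, fixed between muddler and tray: box 240 (own x) x 60 (own y) x 45 mm with three bottles 44 mm across in it whose caps top out 115 mm above the table. Origin: centre of its underside on the table. Must not be touched.
- shaker: Stainless steel cocktail shaker, loose bystander, 86 mm across, 187 mm tall; origin under its centre.
- jigger: Glass hourglass jigger, loose bystander, 48 mm across, 72 mm tall; origin under its centre. Jigger and tumbler may have swapped places.
- tumbler: Glass tumbler, loose bystander, 76 mm across, 80 mm tall; origin under its centre.

How it is judged:
By the outcome, as a careful person would: the job done as asked, in the order asked, and still so for the second after the job is handed in, while the arm keeps its last pose, push and grip.
It also fails if it takes over 64 s, if anything falls off the work surface, if the arm or the gripper's body presses on something with over 40 N, if the wrist force passes 120 N, or if a joint passes its speed limit or range.

## Working session

There is one attempt and no reset: what is moved stays moved. The work goes in short steps, Python scripts to look and compute and a tool call to move; the robot and the scene stay as the last step left them, time stands still between calls to the robot, and variables do not carry over. Pictures are saved under pics/ and viewed, at most 10 in all, crops included, and the job is handed in when it is done.

Besides the shell and the picture viewer there is one more tool, called after "Call:" as a command line: name --argument value ..., lists and objects as JSON in quotes. step_arm: Moves the arm, as the interface text tells. Shift numbers are shares of 150 mm and turn numbers shares of 45 degrees, none past 1 either way. Its arguments: {"type":"object","properties":{"series":{"type":"array","items":{"type":"array","items":{"type":"array","items":{"type":"number","minimum":-1,"maximum":1}}}}},"required":["series"]}

```bash
mkdir -p pics; cat > h.py <<'E'
import numpy as np, cv2
from cell import ctrl
def ray(p,uv):
    R=np.array(p["R"]);t=np.array(p["t"])
    d=R.T@np.array([(uv[0]-p["cx"])/p["fx"],(uv[1]-p["cy"])/p["fy"],1]);return -R.T@t,d
def onz(p,uv,z):
    c,d=ray(p,uv);return c+d*(z-c[2])/d[2]
def proj(p,X):
    c=np.array(p["R"])@np.array(X,float)+np.array(p["t"]);return [p["fx"]*c[0]/c[2]+p["cx"],p["fy"]*c[1]/c[2]+p["cy"]]
def save(p,n):cv2.imwrite("pics/"+n+".png",p["img"][:,:,::-1])
def tri(obs):
    A=np.zeros((3,3));b=np.zeros(3)
    for p,uv in obs:
        c,d=ray(p,uv);d/=np.linalg.norm(d);M=np.eye(3)-np.outer(d,d);A+=M;b+=M@c
    return np.linalg.solve(A,b)
E
python3 - <<'E'
from h import *
s=ctrl.read_state();print({k:np.round(v,3).tolist() for k,v in s.items()})
for n in("top","side"):
    p=ctrl.get_image(n);save(p,n+"0");print(n,np.round(ray(p,(256,192))[0]),p["fx"])
    for t in "tray handle mark tip butt pick muddler caddy shaker jigger tumbler".split():
        r=ctrl.recognise(p,t)[:2];print(t,[(np.round(x["centre"],1).tolist(),round(x["score"],2)) for x in r],[np.round(onz(p,x["centre"],{"handle":45,"mark":54,"tip":62,"butt":130,"muddler":170}.get(t,0))).tolist() for x in r[:1]])
img=[cv2.imread(f"pics/{n}0.png") for n in("top","side")]
E
```

```text
{'clock': 0.0, 'qpos': [-1.192, 0.629, 0.038, 1.518, -0.027, 0.996, -0.02], 'qd': [0.002, 0.0, 0.0, 0.001, 0.001, -0.0, 0.0], 'tau': [0.0, -56.342, 1.226, -19.345, 0.011, 0.011, 0.0], 'eef_pos': [279.363, 586.193, 230.373], 'tool_rot': [-3.14, 0.0, 2.697], 'force': [0.002, 0.003, -0.868], 'torque': [-0.003, -0.015, 0.003], 'gripper_force': 0.0, 'width': 85.647}
top [416. -22. 953.] 381.1145785166969
tray [([151.6, 184.7], 0.57)] [[550.0, 237.0, 0.0]]
handle [([170.0, 181.8], 0.92), ([125.8, 148.5], 0.55)] [[551.0, 181.0, 45.0]]
mark [([168.8, 181.3], 0.97)] [[551.0, 182.0, 54.0]]
tip [([125.9, 146.2], 0.59)] [[635.0, 284.0, 62.0]]
butt [([123.8, 146.0], 0.97), ([368.9, 123.7], 0.58)] [[619.0, 265.0, 130.0]]
pick [([126.1, 150.7], 0.67)] [[638.0, 305.0, 0.0]]
muddler [([381.3, 203.4], 0.56), ([358.5, 266.6], 0.52)] [[485.0, -284.0, 170.0]]
caddy [([294.5, 187.1], 0.55)] [[542.0, -123.0, 0.0]]
shaker [([296.2, 185.1], 0.22)] [[547.0, -128.0, 0.0]]
jigger [([240.2, 260.0], 0.9)] [[361.0, 14.0, 0.0]]
tumbler [([358.3, 266.0], 0.58)] [[345.0, -277.0, 0.0]]
side [ 180. -698.  637.] 400.88173543150634
tray [([228.8, 170.9], 0.62)] [[572.0, 268.0, 0.0]]
handle [([233.1, 178.2], 0.96)] [[539.0, 159.0, 45.0]]
mark [([235.8, 178.3], 0.9), ([312.7, 293.4], 0.22)] [[540.0, 143.0, 54.0]]
tip [([252.5, 135.9], 0.91)] [[686.0, 336.0, 62.0]]
butt [([250.5, 139.8], 0.65)] [[610.0, 195.0, 130.0]]
pick [([245.7, 135.0], 0.6)] [[722.0, 464.0, 0.0]]
muddler [([313.3, 294.8], 0.94), ([243.0, 135.6], 0.62)] [[439.0, -373.0, 170.0]]
caddy [([282.0, 242.0], 0.64), ([234.1, 176.7], 0.44)] [[556.0, -85.0, 0.0]]
shaker [([387.8, 243.8], 0.8)] [[776.0, -204.0, 0.0]]
jigger [([190.8, 227.6], 0.61)] [[380.0, 63.0, 0.0]]
tumbler [([230.0, 312.9], 0.76)] [[363.0, -219.0, 0.0]]
```

View pics/top0.png

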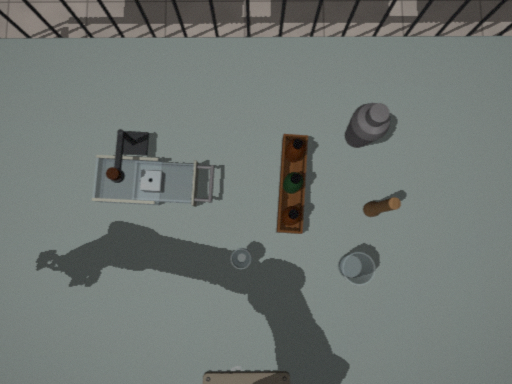

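View pics/side0.png

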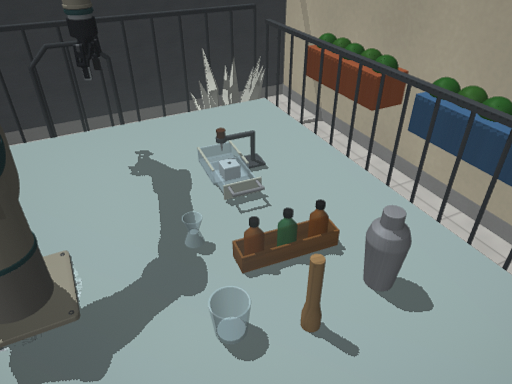

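The top view shows the tray at columns 95–213: handle bar near (213,184), pit (151,180), butt (115,174). The muddler's foot is near (372,209) and its top near (395,203), and the caddy spans (278–307, 135–233). Several network centres are off (for example, handle and mark), so I'll take enlarged crops.

```bash
python3 - <<'E'
import cv2,numpy as np
t=cv2.imread("pics/top0.png");s=cv2.imread("pics/side0.png")
a=cv2.resize(t[120:220,85:225],None,fx=5.7,fy=5.7,interpolation=cv2.INTER_CUBIC)[:570]
cv2.imwrite("pics/c1.png",a)
b=cv2.resize(s[120:205,190:275],None,fx=7,fy=7,interpolation=cv2.INTER_CUBIC)[:595]
cv2.imwrite("pics/c2.png",b)
E
```

```text
(no output)
```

View pics/c1.png

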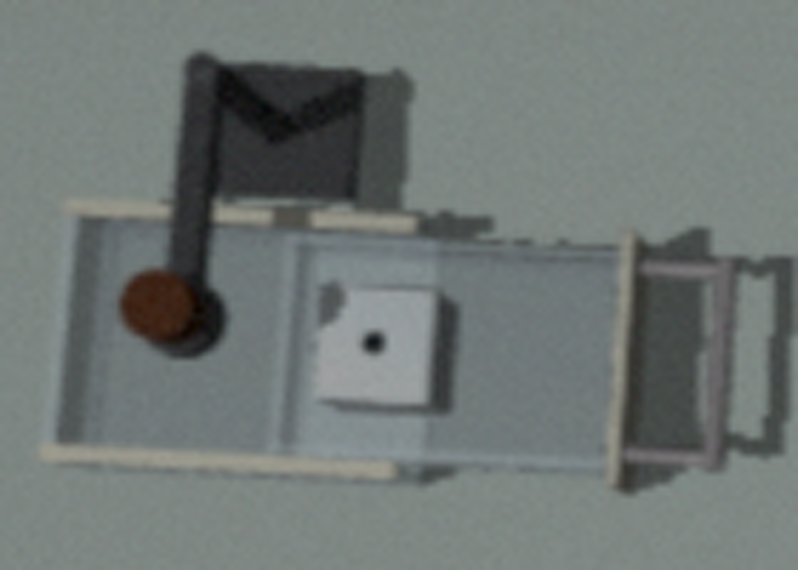

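View pics/c2.png

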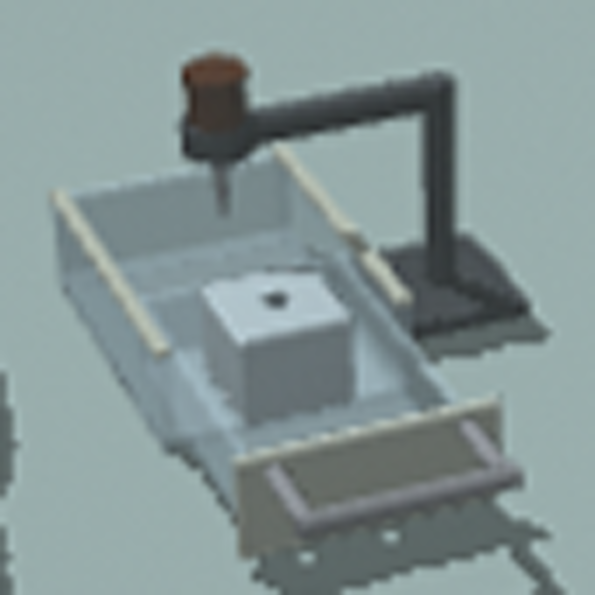

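The crops show the pit at c1 (373,343) and c2 (275,299), the butt centre at c1 (158,303) and c2 (216,72), and the tip at c2 (223,216). The bar runs c1 (727,262) to (716,465), which is c2 (510,477) to (308,523).

```bash
python3 - <<'E'
from h import *
T=ctrl.get_image("top");S=ctrl.get_image("side")
a=lambda x,y:((x+.5)/5.7-.5+85,(y+.5)/5.7-.5+120)
b=lambda x,y:((x+.5)/7-.5+190,(y+.5)/7-.5+120)
f=lambda n,v:print(n,np.round(v,1).tolist())
for n,A,B,z in(("mark",a(373,343),b(275,299),54),("butt",a(158,303),b(216,72),130),("barL",a(727,262),b(510,477),45),("barR",a(716,465),b(308,523),45),("tip",None,b(223,216),62)):
    if A:f(n+" T",onz(T,A,z));f(n+" tri",tri([(T,A),(S,B)]))
    f(n+" S",onz(S,B,z))
f("mud top T",onz(T,(395,203),170));f("mud top S",onz(S,(317,260),170));f("mud foot S",onz(S,(311,322),0))
for n,uv,z in(("cad",(284,135),45),("cad",(307,136),45),("cad",(278,232),45),("cad",(300,233),45)):f(n,onz(T,uv,z))
# muddler crop
t=cv2.resize(T["img"][180:230,350:420,::-1],None,fx=5.5,fy=5.5,interpolation=cv2.INTER_CUBIC)
s=cv2.resize(S["img"][240:345,230:345,::-1],None,fx=3.5,fy=3.5,interpolation=cv2.INTER_CUBIC)
o=np.zeros((368,790,3),np.uint8);o[:t.shape[0],:t.shape[1]]=t;o[:s.shape[0],386:386+s.shape[1]]=s[:368]
cv2.imwrite("pics/c3.png",o)
E
```

```text
mark T [554.6, 226.7, 54.0]
mark tri [555.0, 225.7, 56.6]
mark S [557.5, 229.7, 54.0]
butt T [558.9, 288.5, 130.0]
butt tri [559.2, 288.1, 130.8]
butt S [560.3, 289.5, 130.0]
barL T [589.9, 79.9, 45.0]
barL tri [589.2, 79.9, 46.2]
barL S [589.5, 81.6, 45.0]
barR T [503.4, 83.9, 45.0]
barR tri [504.7, 82.7, 49.5]
barR S [508.9, 88.2, 45.0]
tip S [560.4, 291.1, 62.0]
mud top T [485.4, -312.0, 170.0]
mud top S [485.0, -313.4, 170.0]
mud foot S [492.0, -308.1, 0.0]
cad [664.7, -95.1, 45.0]
cad [661.9, -151.3, 45.0]
cad [429.1, -77.4, 45.0]
cad [426.4, -129.6, 45.0]
```

View pics/c3.png

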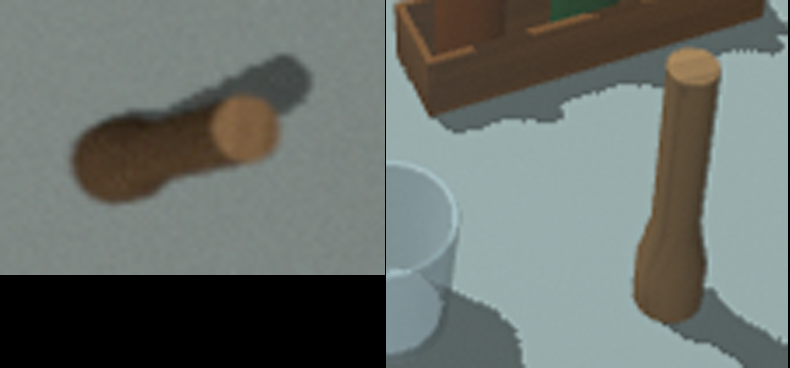

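The muddler stands upright at about (485,-312). The drawer must go in about 62 mm along roughly (0.058, 0.998). I'm moving above the handle now, turning first.

Call:
step_arm --series '[[[0,0,-0.165,0,0,0,0.69],[0,0,-0.165,0,0,0,0.69],[0,0,-0.165,0,0,0,0.69],[0,0,0,-0.164,-0.272,0,0.69],[0,0,0,-0.164,-0.272,0,0.69],[0,0,0,-0.164,-0.272,0,0.69],[0,0,0,-0.164,-0.272,0,0.69],[0,0,0,-0.164,-0.272,0,0.69],[0,0,0,-0.164,-0.272,0,0.69],[0,0,0,-0.164,-0.272,0,0.69],[0,0,0,-0.164,-0.272,0,0.69],[0,0,0,-0.164,-0.272,0,0.69]]]'

```text
clock: 2.5
eef_pos: [481.0, 206.0, 231.6]
tool_rot: [3.141, 0.001, 3.086]
force: [0.7, 0.7, 1.0]
width: 26.9
gripper_force: 0.0
```

Call:
step_arm --series '[[[0,0,0,-0.121,-0.201,0.17,0.69],[0,0,0,-0.121,-0.201,0.17,0.69],[0,0,0,-0.121,-0.201,0.17,0.69],[0,0,0,-0.121,-0.201,0.17,0.69],[0,0,0,0,0,0,0.69],[0,0,0,0,0,0,0.69]]]'

```text
clock: 3.1
eef_pos: [545.8, 82.3, 128.6]
tool_rot: [-3.141, -0.001, 3.083]
force: [-0.9, 0.1, 0.2]
width: 26.5
gripper_force: 0.0
```

```bash
python3 - <<'E'
from h import *
s=ctrl.read_state();print(np.round(s["eef_pos"],1),np.round(s["tool_rot"],3))
p=ctrl.get_image("wrist");save(p,"w1")
for n,X in(("barL",(590,79.9,45)),("barR",(504,83.5,45)),("mid",(547,81.7,45)),("tcp",s["eef_pos"])):print(n,np.round(proj(p,X),1))
print(p["R"],p["t"],p["fx"],p["cx"],p["cy"])
E
```

```text
[545.8  82.3 128.6] [-3.141e+00 -1.000e-03  3.083e+00]
barL [258.9 246.1]
barR [257.2 146.2]
mid [258.1 198.9]
tcp [259.  247.7]
[[ 5.82950676e-02  9.98299173e-01 -6.68365434e-04]
 [ 9.51422525e-01 -5.53549609e-02  3.02871273e-01]
 [ 3.02319144e-01 -1.82917993e-02 -9.53031240e-01]] [-113.43762026 -522.4009699   118.62123907] 293.7868106172751 258.1418611902201 190.1126764680871
```

View pics/w1.png

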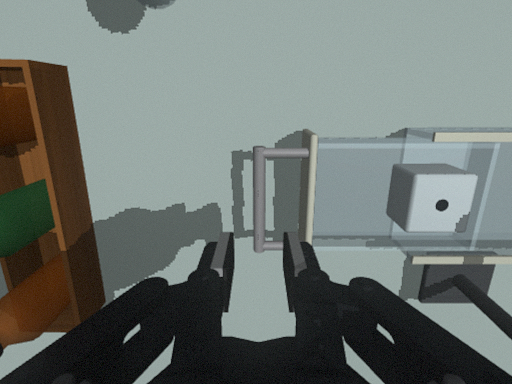

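The wrist view has the bar at column 259, rows 148–250, matching the projected estimate. The gap between the fingers straddles it, and the pit is at (442,205). Next I descend and grip.

Call:
step_arm --series '[[[0,0,0,0,0,0.17,0.69],[0,0,0,0,0,0.17,0.69],[0,0,0,0,0,0.17,0.69],[0,0,0,0,0,0.16,0.69],[0,0,0,0,0,0,0.69],[0,0,0,0,0,0,1],[0,0,0,0,0,0,1],[0,0,0,0,0,0,1],[0,0,0,0,0,0,1],[0,0,0,0,0,0,1]]]'

```text
clock: 4.15
eef_pos: [546.2, 84.1, 29.9]
tool_rot: [3.141, 0.001, 3.086]
force: [-3.3, 2.3, 6.5]
width: 7.8
gripper_force: 59.5
```

```bash
python3 - <<'E'
from h import *
s=ctrl.read_state();print(np.round(s["eef_pos"],1),np.round(s["tool_rot"],3),s["width"],s["gripper_force"],s["force"])
def pit(p,lo,hi,uv):
    m=p["img"].astype(int).sum(2);x,y=map(int,uv);w=m[y-8:y+9,x-8:x+9]
    k=np.argwhere(w<lo);return (k[:,1].mean()+x-8,k[:,0].mean()+y-8,len(k)) if len(k) else None
T=ctrl.get_image("top");r=pit(T,200,0,(150.5,180));print(r,onz(T,r[:2],54))
E
```

```text
[546.2  84.1  29.9] [3.141e+00 1.000e-03 3.086e+00] 7.848051520990409 59.50212121009827 [-3.29329931  2.29051042  6.51985951]
(np.float64(150.0), np.float64(180.0), 289) [554.07776244 226.72548298  54.        ]
```

Call:
step_arm --series '[[[0,0,0,0,0.08,0,1],[0,0,0,0,0.08,0,1],[0,0,0,0,0.08,0,1],[0,0,0,0,0.08,0,1],[0,0,0,0,0.06,0,1],[0,0,0,0,0,0,1],[0,0,0,0,0,0,1]]]'

```text
clock: 4.9
eef_pos: [549.5, 141.2, 30.0]
tool_rot: [3.14, 0.001, 3.086]
force: [-2.2, 2.6, 5.9]
width: 7.8
gripper_force: 59.5
```

```bash
python3 - <<'E'
from h import *
s=ctrl.read_state();print(np.round(s["eef_pos"],1),np.round(s["tool_rot"],3),s["width"],s["gripper_force"],s["force"])
P={n:ctrl.get_image(n) for n in("top","side","wrist")}
for n in P:print(n,[np.round(proj(P[n],X),1).tolist() for X in((559.2,288.5,62),(559,286,54))])
c=lambda n,x,y,w,h,f:cv2.resize(P[n]["img"][y:y+h,x:x+w,::-1],None,fx=f,fy=f,interpolation=cv2.INTER_CUBIC)
o=np.zeros((560,800,3),np.uint8)
o[:280,:400]=c("side",200,130,50,35,8);o[:280,400:]=c("top",100,155,50,35,8)
o[280:,:400]=c("wrist",380,150,100,70,4)
cv2.imwrite("pics/c4.png",o)
E
```

```text
[549.5 141.2  30. ] [3.140e+00 1.000e-03 3.086e+00] 7.752563882718185 59.46044325828552 [-2.18796048  2.58025064  5.93368766]
top [[123.0, 177.5], [125.2, 178.1]]
side [[221.4, 150.9], [221.8, 153.6]]
wrist [[594.2, 286.4], [570.2, 275.7]]
```

View pics/c4.png

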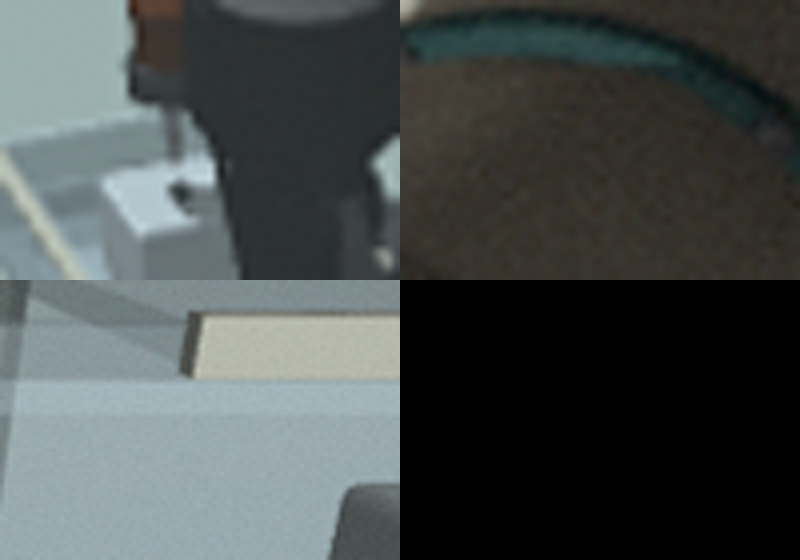

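The side crop puts the needle point at about (221.3,149.3) and the pit at (222.0,153.0). I'm computing the remainder.

```bash
python3 - <<'E'
from h import *
S=ctrl.get_image("side")
b=lambda x,y:((x+.5)/8-.5+200,(y+.5)/8-.5+130)
t=onz(S,b(174,160),62);m=onz(S,b(181,189),54);print(t,m,t-m)
# tip appearance + column profile around needle
g=S["img"].astype(int).sum(2);print(g[143:157,217:227])
E
```

```text
[562.19212275 296.27319025  62.        ] [561.14726931 288.01814833  54.        ] [1.04485344 8.25504192 8.        ]
[[456 386 379 240 211 230 179 145 149 147]
 [484 470 456 327 267 314 353 135 142 149]
 [417 421 414 343 278 332 391 204 138 146]
 [393 398 394 341 263 300 409 355 212 138]
 [397 400 401 373 262 288 410 404 350 131]
 [397 400 404 383 284 309 400 398 378 212]
 [396 392 390 382 308 310 439 485 518 291]
 [380 431 480 517 451 458 564 572 588 509]
 [544 559 570 585 571 575 594 588 597 559]
 [589 589 586 594 574 442 532 603 604 565]
 [585 584 587 551 305 208 294 397 425 402]
 [583 582 587 561 362 174 211 321 334 325]
 [582 581 582 584 525 293 312 339 343 341]
 [582 583 582 585 583 508 322 327 334 341]]
```

Call:
step_arm --series '[[[0,0,0,0,0.03,0,1],[0,0,0,0,0,0,1],[0,0,0,0,0,0,1],[0,0,0,0,0,0,0.69],[0,0,0,0,0,0,0.69],[0,0,0,0,0,0,0.69],[0,0,0,0,0,-0.17,0.69],[0,0,0,0,0,-0.25,0.69],[0,0,0,0,0,-0.25,0.69],[0,0,0,-0.3,0,0,0.69],[0,0,0,0,0,0,0.69],[0,0,0,0,0,0,0.69]]]'

```text
clock: 6.3
eef_pos: [594.9, 141.6, 129.1]
tool_rot: [-3.141, 0.0, 3.084]
force: [-0.2, 0.8, -0.4]
width: 26.5
gripper_force: 0.0
```

```bash
python3 - <<'E'
from h import *
s=ctrl.read_state();print(np.round(s["eef_pos"],1),np.round(s["tool_rot"],3))
P={n:ctrl.get_image(n) for n in("top","side","wrist")}
save(P["wrist"],"w2")
for n in P:print(n,[np.round(proj(P[n],X),1).tolist() for X in((559.2,288.5,62),(559,288,54),(559.2,288.5,130),(551,144.7,45))])
c=lambda n,x,y,w,h,f:cv2.resize(P[n]["img"][y:y+h,x:x+w,::-1],None,fx=f,fy=f,interpolation=cv2.INTER_CUBIC)
o=np.zeros((560,800,3),np.uint8)
o[:280,:400]=c("side",200,130,50,35,8);o[:280,400:]=c("top",100,155,50,35,8)
o[280:280+264,:352]=c("side",200,130,44,33,8);o[280:,400:]=0
W=P["wrist"]["img"][:,:,::-1];o[280:,:]=0;o[280:,:373]=cv2.resize(W,(373,280));
o[280:,400:]=c("top",150,155,100,70,4)
cv2.imwrite("pics/c5.png",o)
E
```

```text
[594.9 141.6 129.1] [-3.141  0.     3.084]
top [[123.0, 177.5], [124.3, 178.1], [112.3, 172.6], [185.1, 181.6]]
side [[221.4, 150.9], [221.5, 153.3], [220.2, 130.1], [239.2, 179.7]]
wrist [[460.8, 149.9], [453.1, 147.8], [551.1, 173.5], [259.3, 145.9]]
```

View pics/c5.png

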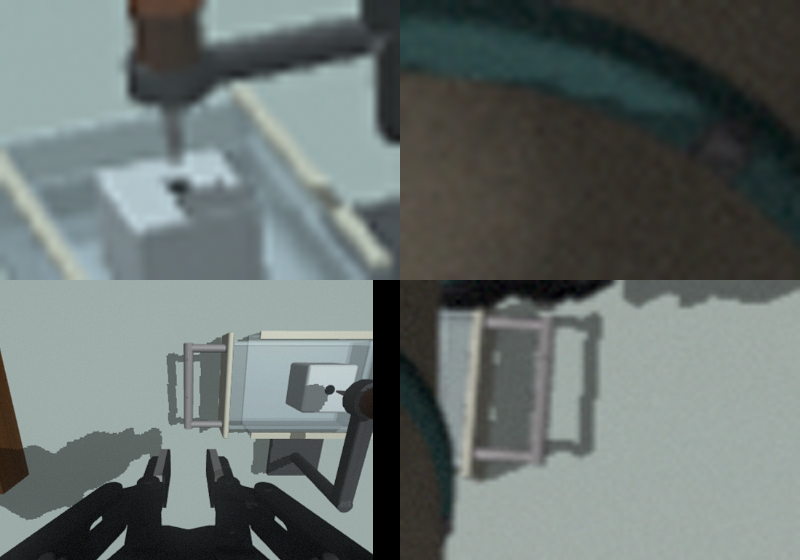

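The wrist view (bottom left) shows the needle point close to the pit, around (455,148) full scale. I'll enlarge that.

```bash
python3 - <<'E'
import cv2
w=cv2.imread("pics/w2.png");cv2.imwrite("pics/c6.png",cv2.resize(w[110:185,390:490],None,fx=8,fy=8,interpolation=cv2.INTER_CUBIC))
E
```

```text
(no output)
```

View pics/c6.png

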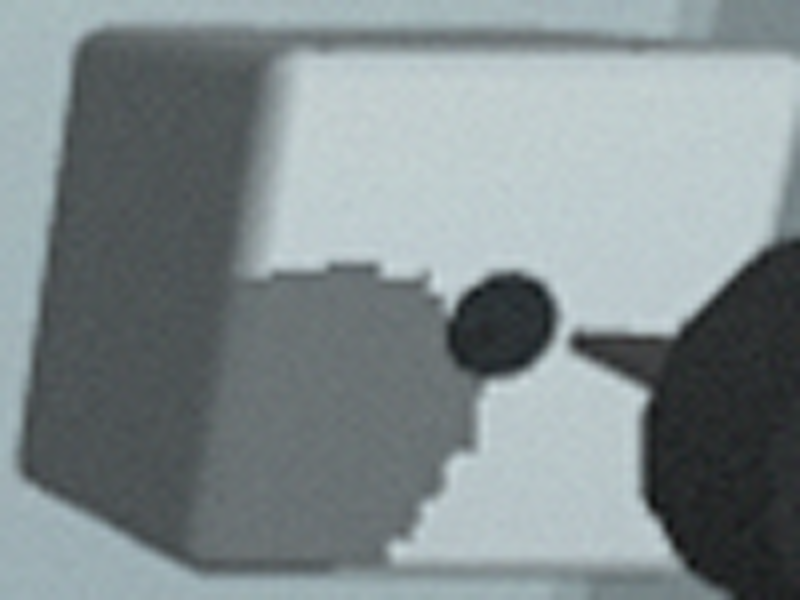

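The pit centre is at c6 (502,323) and the needle point at (572,341).

```bash
python3 - <<'E'
from h import *
W=ctrl.get_image("wrist")
b=lambda x,y:((x+.5)/8-.5+390,(y+.5)/8-.5+110)
u=np.array([.058,.998])
t=onz(W,b(570,341),62);m=onz(W,b(502,323),54);print(t,m,(t-m)[:2]@u,(t-m)[:2]@[u[1],-u[0]])
s=ctrl.read_state();print(s["eef_pos"],s["tool_rot"])
# bar centre near row ~145 : dark run in the columns
g=W["img"].astype(int).sum(2)[130:160].mean(0);print(np.round(g[245:275]))
E
```

```text
[560.68963137 288.89562142  62.        ] [560.38706893 287.80329443  54.        ] 1.1076909557717642 0.23860234906276
[592.95460565 142.27822484 128.60323828] [-3.14118944e+00 -2.07552874e-03  3.08610376e+00]
[497. 497. 495. 498. 497. 505. 453. 293. 252. 308. 346. 372. 392. 407.
 408. 405. 395. 381. 344. 339. 426. 502. 497. 495. 495. 495. 497. 496.
 434. 298.]
```

The drawer is about 1 mm short along its path and 0.2 mm off sideways, well inside the 10 mm pit, so I'm leaving it. Next is the muddler.

Call:
step_arm --series '[[[0,0,0,0,0,-0.25,0.4],[0,0,0,0,0,-0.25,0.2],[0,0,0,0,0,-0.25,0],[0,0,0,0.05,-0.278,0,0],[0,0,0,0.05,-0.278,0,0],[0,0,0,0.05,-0.278,0,0],[0,0,0,0.05,-0.278,0,0],[0,0,0,0.05,-0.278,0,0],[0,0,0,0.05,-0.278,0,0],[0,0,0,0.05,-0.278,0,0],[0,0,0,0.05,-0.278,0,0],[0,0,0,0.05,-0.278,0,0]]]'

```text
clock: 7.7
eef_pos: [504.7, -229.8, 241.5]
tool_rot: [3.141, -0.001, 3.086]
force: [0.0, -0.4, -0.1]
width: 85.3
gripper_force: 0.0
```

Call:
step_arm --series '[[[0,0,0,0.05,-0.278,0,0],[0,0,0,0.05,-0.278,0,0],[0,0,0,0,0,0,0],[0,0,0,0,0,0,0],[0,0,0,0,0,0,0]]]'

```text
clock: 8.2
eef_pos: [486.4, -309.4, 241.5]
tool_rot: [3.14, -0.001, 3.088]
force: [0.7, 1.2, 0.8]
width: 85.2
gripper_force: 0.0
```

```bash
python3 - <<'E'
from h import *
s=ctrl.read_state();print(s["eef_pos"],s["tool_rot"],s["qpos"],s["width"])
W=ctrl.get_image("wrist");save(W,"w3")
c=W["img"][:,:,::-1];hsv=cv2.cvtColor(np.ascontiguousarray(c),cv2.COLOR_BGR2HSV)
m=((hsv[...,0]<22)&(hsv[...,1]>70)&(hsv[...,2]>60)).astype(np.uint8)
n,l,st,ce=cv2.connectedComponentsWithStats(m)
for i in range(1,n):
    if st[i,4]>150:print(st[i],np.round(ce[i],1))
print(np.round(proj(W,(485,-312,170)),1),np.round(proj(W,(485,-312,0)),1))
for r in ctrl.recognise(W,"muddler"):print(r)
E
```

```text
[ 486.43817699 -309.36432232  241.45431272] [ 3.14003190e+00 -5.02958676e-04  3.08751505e+00] [ 0.52325881  0.51033129 -0.00726684  1.71506304  0.00299446  0.91735865
  2.03181239] 85.23364571528104
[ 385  107   84  186 5163] [420.7 190.1]
[ 240  147   32   72 1876] [255.6 183.5]
[255.1 200.8] [256.2 157.4]
{'centre': [254.3, 185.0], 'score': 0.72}
```

View pics/w3.png

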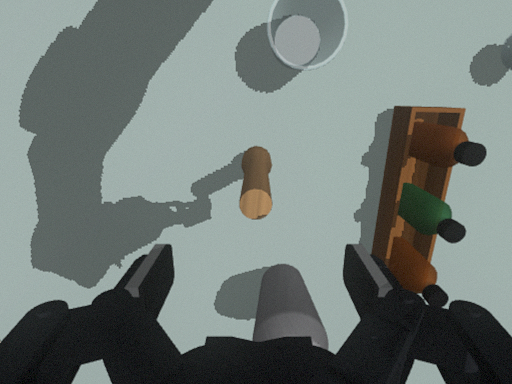

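The view shows the muddler's top disc at about (256,203), within 2 mm of the estimate. It sits centred between the open fingers, and the shaker and caddy are clear of them. Next I descend 130 mm and grip.

Call:
step_arm --series '[[[0,0,0,0,-0.01,0.2,0],[0,0,0,0,0,0.2,0],[0,0,0,0,0,0.2,0],[0,0,0,0,0,0.17,0],[0,0,0,0,0,0.1,0],[0,0,0,0,0,0,0],[0,0,0,0,0,0,0.5],[0,0,0,0,0,0,1],[0,0,0,0,0,0,1],[0,0,0,0,0,0,1],[0,0,0,0,0,0,1],[0,0,0,0,0,0,1]]]'

```text
clock: 9.5
eef_pos: [486.7, -312.6, 112.3]
tool_rot: [-3.141, 0.001, 3.086]
force: [0.1, 0.9, 6.0]
width: 23.8
gripper_force: 58.7
```

Call:
step_arm --series '[[[0,0,0,0,0,-0.05,1],[0,0,0,0,0,-0.12,1],[0,0,0,0,0,-0.15,1],[0,0,0,0,0,-0.15,1],[0,0,0,0,0,-0.15,1],[0,0,0,0,0,-0.15,1],[0,0,0,0,0,-0.15,1],[0,0,0,0,0,-0.1,1],[0,0,0,0,0,-0.05,1],[0,0,0,0,0,0,1],[0,0,0,0,0,0,1]]]'

```text
clock: 10.6
eef_pos: [485.6, -312.4, 271.1]
tool_rot: [3.141, -0.001, 3.086]
force: [-0.2, -0.1, -1.0]
width: 24.1
gripper_force: 58.8
```

```bash
python3 - <<'E'
from h import *
s=ctrl.read_state();e=np.array(s["eef_pos"]);print(e,s["tool_rot"],s["width"],s["force"],s["torque"])
for n in("side","top"):
    P=ctrl.get_image(n);save(P,n+"6")
    f=[proj(P,e+[0,0,d]) for d in(-112,-82,-52,0)];print(n,np.round(f,1).tolist())
    if n=="side":
        hsv=cv2.cvtColor(P["img"],cv2.COLOR_RGB2HSV)
        m=((hsv[...,0]<22)&(hsv[...,1]>70)&(hsv[...,2]>50))
        x0=int(f[0][0])
        for r in range(int(f[3][1]),int(f[0][1])+14,4):
            k=np.where(m[r,x0-30:x0+31])[0];print(r,(k.min()+x0-30,k.max()+x0-30,len(k)) if len(k) else None)
E
```

```text
[ 485.58161222 -312.44645654  271.07437013] [ 3.14098493e+00 -1.26465973e-03  3.08550051e+00] 24.110631024817128 [-0.21549756 -0.06554237 -1.02031158] [ 0.02340317 -0.04898607 -0.04358841]
side [[316.4, 264.3], [318.0, 251.0], [319.6, 236.9], [322.6, 210.7]]
210 (np.int64(315), np.int64(320), 6)
214 (np.int64(310), np.int64(319), 10)
218 (np.int64(310), np.int64(329), 14)
222 (np.int64(302), np.int64(331), 30)
226 (np.int64(298), np.int64(335), 38)
230 (np.int64(297), np.int64(338), 42)
234 (np.int64(297), np.int64(337), 41)
238 (np.int64(297), np.int64(337), 41)
242 (np.int64(292), np.int64(337), 46)
246 (np.int64(286), np.int64(330), 45)
250 (np.int64(286), np.int64(328), 43)
254 (np.int64(286), np.int64(328), 41)
258 (np.int64(286), np.int64(327), 27)
262 (np.int64(306), np.int64(327), 22)
266 (np.int64(307), np.int64(326), 20)
270 (np.int64(312), np.int64(322), 11)
274 None
top [[393.3, 203.4], [398.7, 202.1], [404.5, 200.6], [415.8, 197.8]]
```

The muddler is held: the force reads about 1 N, matching its weight, and the foot appears where predicted at about (316.5,264). Its underside is at about 159 mm. Next I carry it over the caddy.

Call:
step_arm --series '[[[0,0,0,-0.0034,0.05,0,1],[0,0,0,-0.0067,0.1,0,1],[0,0,0,-0.01,0.15,0,1],[0,0,0,-0.0134,0.2,0,1],[0,0,0,-0.0134,0.2,0,1],[0,0,0,-0.0134,0.2,0,1],[0,0,0,-0.0134,0.2,0,1],[0,0,0,-0.0134,0.2,0,1],[0,0,0,-0.0134,0.2,0,1],[0,0,0,-0.0134,0.2,0,1],[0,0,0,-0.0134,0.2,0,1],[0,0,0,-0.0134,0.2,0,1]]]'

```text
clock: 11.9
eef_pos: [524.2, 3.5, 271.7]
tool_rot: [3.141, -0.001, 3.087]
force: [-0.3, -0.1, -1.2]
width: 23.9
gripper_force: 58.9
```

Call:
step_arm --series '[[[0,0,0,-0.0134,0.2,0,1],[0,0,0,-0.0134,0.2,0,1],[0,0,0,-0.0134,0.2,0,1],[0,0,0,-0.0134,0.2,0,1],[0,0,0,-0.0134,0.2,0,1],[0,0,0,-0.0134,0.2,0,1],[0,0,0,-0.0134,0.2,0,1],[0,0,0,-0.0134,0.2,0,1],[0,0,0,-0.01,0.15,0,1],[0,0,0,-0.0067,0.1,0,1],[0,0,0,0,0,0,1],[0,0,0,0,0,0,1]]]'

```text
clock: 13.1
eef_pos: [558.5, 275.8, 271.5]
tool_rot: [-3.14, -0.001, 3.086]
force: [0.5, -0.9, -1.7]
width: 24.0
gripper_force: 58.9
```

Call:
step_arm --series '[[[0,0,0,-0.005,0.088,0,1],[0,0,0,0,0,0,1],[0,0,0,0,0,0.05,1],[0,0,0,0,0,0.05,1],[0,0,0,0,0,0,1],[0,0,0,0,0,0,1],[0,0,0,0,0,0,1]]]'

```text
clock: 13.8
eef_pos: [560.6, 289.7, 256.9]
tool_rot: [3.141, 0.0, 3.085]
force: [-0.4, -0.4, -0.9]
width: 24.2
gripper_force: 59.0
```

```bash
python3 - <<'E'
from h import *
s=ctrl.read_state();e=np.array(s["eef_pos"]);print(e,s["tool_rot"],s["width"],s["force"],s["torque"])
P=ctrl.get_image("side");save(P,"side7")
print([np.round(proj(P,X),1).tolist() for X in(e-[0,0,112.3],e-[0,0,60],(560,289,130),(560,289,62))])
hsv=cv2.cvtColor(P["img"],cv2.COLOR_RGB2HSV)
for r in range(100,150,2):
    print(r,' '.join('%3d/%3d/%3d'%tuple(hsv[r,c]) for c in range(206,236,2)))
E
```

```text
[560.56278293 289.65378414 256.89040193] [3.14146656e+00 1.57635885e-04 3.08519528e+00] 24.181134165661245 [-0.38720197 -0.37841501 -0.88629262] [ 0.04456118 -0.01761612  0.00648756]
[[220.2, 125.2], [219.3, 108.0], [220.4, 130.0], [221.6, 150.8]]
100  48/ 11/113  48/ 10/122  53/  9/108  53/  9/117  22/ 36/105  18/ 92/ 89  16/ 87/ 91  17/ 80/ 83  17/ 76/ 70  39/ 11/164  41/ 11/180  43/ 14/129  48/ 11/113  50/  8/ 90  53/ 11/ 95
102  45/  9/112  53/  8/121  48/ 12/109  48/ 11/111  38/ 15/137  16/ 83/ 92  17/ 90/ 91  17/ 79/ 84  17/ 74/ 72  39/ 14/126  41/ 11/180  45/ 12/174  42/ 11/114  45/ 11/ 90  38/ 11/ 92
104  50/  7/114  53/  9/114  50/ 14/110  50/ 14/112  36/ 12/109  16/ 87/ 91  16/ 86/ 92  18/ 81/ 85  17/ 72/ 74  30/ 15/103  48/ 10/130  75/ 14/141  86/ 25/142  88/ 29/160  88/ 28/164
106  48/ 11/114  48/ 11/112  41/ 12/171  53/  9/109  23/ 31/108  17/ 89/ 92  17/ 85/ 93  18/ 81/ 85  16/ 74/ 76  65/ 15/100  89/ 31/172  89/ 30/170  89/ 30/170  87/ 30/170  89/ 32/170
108  72/ 10/123  81/ 19/136  84/ 24/170  89/ 31/166  64/ 14/141  16/ 86/ 92  17/ 86/ 92  17/ 81/ 88  17/ 74/ 79  30/
[... 3047 characters left out ...]
/170  89/ 30/170  89/ 30/172  85/ 29/115 100/ 27/ 57  95/ 26/ 60  99/ 31/ 58  98/ 31/ 65  95/ 35/176  94/ 35/162  49/ 17/169  80/ 22/177  89/ 31/171
144  89/ 30/171  89/ 31/171  87/ 30/171  89/ 31/172  93/ 33/178  94/ 35/182  94/ 35/161  97/ 30/110  96/ 33/107  96/ 37/146  95/ 38/136  95/ 38/135  94/ 32/127  53/ 16/187  84/ 24/173
146  94/ 34/180  95/ 36/165  96/ 36/150  95/ 36/142  95/ 35/138  93/ 34/134  93/ 36/135  92/ 31/116  97/ 32/103  93/ 34/136  93/ 36/136  93/ 34/136  95/ 39/131  88/ 26/146  55/ 16/186
148  93/ 36/135  95/ 36/136  95/ 38/136  93/ 36/136  93/ 36/136  95/ 38/136  93/ 36/136  95/ 35/132  95/ 32/104  95/ 37/138  97/ 34/156  97/ 42/141  97/ 42/135  97/ 40/159  73/ 16/142
```

The foot spans columns 213.5–226 (centre about 219.8) and the butt 215.5–224.5 (about 220.1). They line up, with about 14.5 mm computed between foot and butt. I'll hold still briefly and hand in.

Call:
step_arm --series '[[[0,0,0,0,0,0,1],[0,0,0,0,0,0,1],[0,0,0,0,0,0,1],[0,0,0,0,0,0,1],[0,0,0,0,0,0,1]]]'

```text
clock: 14.35
eef_pos: [560.4, 289.8, 256.8]
tool_rot: [3.142, 0.0, 3.086]
force: [-0.3, -0.2, -1.9]
width: 24.2
gripper_force: 59.0
```

```bash
python3 -c "
from cell import ctrl
s=ctrl.read_state();print(s['eef_pos'],s['qd'],s['width']);print(ctrl.finish_job())"
```

```text
[560.41118    289.8080772  256.84538739] [ 0.0006818   0.00027997  0.00040842 -0.00134315  0.00183153 -0.00131871
  0.00043336] 24.192432088733064
the job is handed in; nothing more can be done
None
```

The job is handed in at about 14.4 s, with no verdict shown: the pit measured about 1 mm from under the pick's point, and the muddler is held upright and still, centred to about 1 mm and about 14 mm above the butt.

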